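# Draw the capped bottle out of the twin capper

### The job

One of the two bottles in the blue bench capper has just been capped (red crown cap, red label). Hook a fingertip behind the yellow lip of the carrier it stands on and draw that carrier out along its rail, all the way to its stop, so that the bottle rides out standing in its seat. Do not pinch the lip or touch its rubber front, do not touch either bottle, leave the other carrier fully in and the other things where they are, and finish clear of everything.

Things in the scene. Friction and masses are not known exactly. Their poses are not given: they have to be found in the camera images.
- capper: Blue fixed bottle capper, turned up to 0.25 rad. Origin on the table midway below the two heads; x across the lanes, away from the robot; carriers draw out to -y. Base 230 (x) by 310 mm (y -205 to +105), 20 high. Lanes at x -55 (near), +55 mm (far). Heads (40 mm wide, y 0) hang 254 mm above the table under a beam 226 x 42 mm, top 330 (stems 360), on two 18 mm posts at x +-104, y +12 mm.
- near_carrier (a joint): The near (closer to the robot) carrier's travel along its rail, m: 0 = fully in under the capping head (as at the start), 0.110 = drawn fully out against its end stop; it slides along the capper's -y. Needs about 2 to 4 N to move (dry friction, no spring), and stays where it is left.
- near_seat (a point): Centre of the bottle seat on the near (closer to the robot) carrier's steel plate, on the plate's top face (40 mm above the table). A yellow collar 10 mm high and 72 mm across outside surrounds it. Moves with the carrier.
- near_lip (a point): Yellow upright lip at the outer end of the near (closer to the robot) carrier. Point: middle of its top edge on the INNER face (bottle side), 65 mm above the table, 160 mm from the seat along the capper's -y; moves along. Lip 76 mm long (capper x), 5 thick, 25 high above the carrier plate (plate top 40 mm above the table, 80 wide). Plate is bare and open above for 124 mm from lip to collar.
- near_face: Black rubber bumper 76 x 4 x 33 mm on the OUTER face of the near (closer to the robot) carrier's lip (lip plus rubber 9 mm thick; it gives 2 mm). Not to be touched. Origin at its centre. Moves with the carrier.
- far_carrier (a joint): The far (away from the robot) carrier's travel along its rail, m: 0 = fully in under the capping head (as at the start), 0.110 = drawn fully out against its end stop; it slides along the capper's -y. Needs about 2 to 4 N to move (dry friction, no spring), and stays where it is left.
- far_seat (a point): Centre of the bottle seat on the far (away from the robot) carrier's steel plate, on the plate's top face (40 mm above the table). A yellow collar 10 mm high and 72 mm across outside surrounds it. Moves with the carrier.
- far_lip (a point): Yellow upright lip at the outer end of the far (away from the robot) carrier. Point: middle of its top edge on the INNER face (bottle side), 65 mm above the table, 160 mm from the seat along the capper's -y; moves along. Lip 76 mm long (capper x), 5 thick, 25 high above the carrier plate (plate top 40 mm above the table, 80 wide). Plate is bare and open above for 124 mm from lip to collar.
- far_face: Black rubber bumper 76 x 4 x 33 mm on the OUTER face of the far (away from the robot) carrier's lip (lip plus rubber 9 mm thick; it gives 2 mm). Not to be touched. Origin at its centre. Moves with the carrier.
- capped_bottle: The finished clear glass bottle with red crown cap and red label, 56 mm diameter, 192 mm high, about 0.3 kg, loose, standing in the seat of either carrier. Origin: centre of its underside; z up along the bottle.
- open_bottle: Clear glass bottle without cap or label, 56 mm diameter, 188 mm high, loose, standing in the seat of the other carrier. Origin: centre of its underside.
- spare_bottle: Green glass bottle standing on the table beside the capper, 56 mm diameter, 188 mm high, loose. Bystander. Origin: centre of its underside.
- cap_bin: Open blue bin of crown caps, 110 x 150 x 60 mm, loose on the table. Bystander. Origin: centre of its underside.
- wrench: Steel wrench lying on the table, about 180 mm long along its x, loose. Bystander. Origin: about its middle, on the table.

How it is judged (in metres and radians):
At the end, for the whole second after the job is handed in: Capped bottle's carrier at its stop (at least 104 of 110 mm), at rest; other carrier in (within 6 mm); both bottles upright (0.1 rad) in their seats (8 mm, not raised); spare bottle, cap bin and wrench within 20 mm of their starts (((horizontal distance between capped_bottle and near_seat below 0.008 m and horizontal distance between open_bottle and far_seat below 0.008 m and value of joint near_carrier above 0.104 m and value of joint far_carrier below 0.006 m and velocity of joint near_carrier below 0.01 m/s) or (horizontal distance between capped_bottle and far_seat below 0.008 m and horizontal distance between open_bottle and near_seat below 0.008 m and value of joint far_carrier above 0.104 m and value of joint near_carrier below 0.006 m and velocity of joint far_carrier below 0.01 m/s)) and angle between each of capped_bottle, open_bottle's own z axis and vertical below 0.1 rad and height (world z) of each of capped_bottle, open_bottle below 0.046 m and linear speed of capped_bottle below 0.02 m/s and distance of each of spare_bottle, cap_bin, wrench from where it was at the start of the episode below 0.02 m); the robot touches nothing.
It fails at once if the arm or fingers touch a bottle on the capper (contact force between any of the fingers, the arm and capped_bottle above 0.5 N or contact force between any of the fingers, the arm and open_bottle above 0.5 N).
It fails at once if a bottle on the capper is lifted out of its seat or tipped (height (world z) of any of capped_bottle, open_bottle above 0.055 m or angle between any of capped_bottle, open_bottle's own z axis and vertical above 0.3 rad).
It fails at once if the lip is pinched or pushed: its rubber front is touched (contact force between any of the fingers, the arm and near_face above 1 N or contact force between any of the fingers, the arm and far_face above 1 N).
It fails at once if the carrier of the open bottle is drawn out (over 15 mm) ((horizontal distance between open_bottle and near_seat below 0.03 m and value of joint near_carrier above 0.015 m) or (horizontal distance between open_bottle and far_seat below 0.03 m and value of joint far_carrier above 0.015 m)).
It fails at once if a bystander is displaced by more than 30 mm or tipped over (distance of any of spare_bottle, cap_bin, wrench from where it was at the start of the episode above 0.03 m or angle between spare_bottle's own z axis and vertical above 0.3 rad).
It also fails if it takes over 35 s, if anything falls off the work surface, if the arm or the gripper's body presses on something with over 40 N, if the wrist force passes 120 N, or if a joint passes its speed limit or range.

### The arm

A 6-joint arm with a two-finger parallel gripper is mounted at the origin on the work surface. World frame = base frame: x ahead of the robot, y to its left, z up, the work surface at z = 0. Lengths are in mm, angles in rad, forces in N, time in s.
With the tool pointing down it reaches from about 350 to 775 mm from the base axis. Payload 7.3 kg.
Tool frame: the origin (TCP) lies midway between the tips of the shut fingers; the grasp point (between the pads) lies 19 mm behind it (bot.grip_depth is the distance from the TCP to the grasp point, in mm); z points along the fingers, x is the direction in which the jaws open and shut, and the axes are right-handed (so a half turn about z gives the same grasp; the last joint's range is limited). The gripper opens to 92 mm and grips with 3 to 60 N. Pads are 19 mm wide; open, the fingers measure 130 mm over their backs; the gripper's body (75 mm by 190 mm) begins 47 mm behind the grasp point.
Start: joints at [1.067, 0.342, 1.524, -0, 1.275, -0.146], TCP at [183.849, 491.777, 226.741] pointing down, gripper open.
Joint ranges: [-2.53, 2.53], [-0.77, 2.02], [0.04, 2.7], [-1, 4.14], [0.28, 2.66], [-3.11, 3.11]. Speed limits (rad/s): [2.57, 2.57, 3.14, 3.14, 3.14, 3.14].

### API

Orientations are given as [roll, pitch, yaw] about the fixed x, y, z axes, in that order (R = Rz(yaw) Ry(pitch) Rx(roll)).
In Python, from plant import bot gives the robot as it stands. The module is installed in compiled form; this text tells all that it offers.
- The arm moves only by the shell command python3 -m inch 'ROWS'. ROWS is JSON, a list that holds one entry, the list of rows, each a list of 7 numbers: the shift along the tool's x, y, z each as a share of 0.2 m, from -1 to 1, then the turn, a rotation vector about the tool's x, y, z each as a share of 45 degrees, from -1 to 1, then the closure, from -1 (fully open) to 1 (shut), so that 0 is half open. A call has exactly 10 rows; each row is the pose to reach, as a shift and turn from the pose commanded when the call began, along the tool's axes at that moment; what a row does not reach only later rows make up. A row lasts 1/8 s, in which the tool goes at most 62.5 mm and 10.7 degrees, less where a joint would pass 70% of its speed; a pose out of reach is approached as far as the arm can. A call with a number of a shift or a turn outside -1 to 1 is refused whole. A call with a gripper value outside its range is refused whole. The fingers move at their own pace and stop on an object; the grip force is fixed at half the most. Time passes only in rows, so rows that repeat a pose let the fingers close, or fill a call up. It gives the time, the measured TCP pose, the force and the opening at its end, in the units of the state.
- bot.get_obs(): the state, without advancing time (a new reading comes with each control period).
- bot.capture(name): name is "side" or "top" or "wrist"; returns the picture (400x640x3 uint8, red, green, blue); there is no depth.
- bot.camera_params(name): a dict with "fx", "fy", "cx", "cy" (pixels), "R" (3x3) and "t" (3): a world point X has camera coordinates R X + t; the wrist camera has in their place "T_tool_cam" (4x4, takes a point from camera to tool coordinates, whose origin is the TCP and whose axes are the tool frame's). Camera axes: x right, y down, z forward; pixel columns grow to the right and rows downward; lengths in mm; the calibration is good to about 2 mm. The wrist camera is an equidistant fisheye: a pixel r from the principal point sees the ray r / f radians off the axis. A picture is of the moment at which its call begins: read the wrist's pose just before it. camera_params takes no time and is no camera call.
- bot.close_job(): hands the job in, once; it reports no verdict.
The state is a dict: "time": time; "joint_positions": joint angles; "dq": joint speeds; "tau": joint torques, N m; "tool_pos": TCP position; "tcp_rot": TCP orientation; "contact_force": force on the tool from outside, world axes, zero at the start; "moment": the same for the moment, N m; "grip_width": finger opening in mm.
Only numpy, scipy, OpenCV 4.12 (cv2) and the standard library are available. Lean on these libraries where they do the work, as an engineer would, in place of code of your own. Each camera call takes 0.05 s, during which the arm holds its last target.

## Working session

There is one attempt and no reset: what is moved stays moved. The work goes in short steps, Python scripts to look and compute and a shell command to move; the robot and the scene stay as the last step left them, time stands still between calls to the robot, and variables do not carry over. Pictures are saved under pics/ and viewed, and the job is handed in when it is done.

```bash
mkdir -p pics
python3 - <<'E'
from plant import bot
import cv2
o=bot.get_obs();print(o)
for n in ["side","top","wrist"]:
    cv2.imwrite(f"pics/{n}0.png",bot.capture(n)[:,:,::-1]);print(n,bot.camera_params(n))
E
```

```text
{'time': 0.0, 'joint_positions': array([ 1.06699397e+00,  3.42717624e-01,  1.52498163e+00, -1.02819475e-05,
        1.27539796e+00, -1.45993795e-01]), 'dq': array([-0.00011534, -0.0013777 , -0.00036201,  0.00052525,  0.00042747,
       -0.00112453]), 'tau': array([ 2.74539962e-04, -4.31253433e+01, -2.44212574e+01,  7.18394620e-02,
        5.61128114e-02, -1.38628261e-04]), 'tool_pos': array([183.65493243, 491.4114598 , 226.05995851]), 'tcp_rot': array([-3.14138350e+00,  1.48998649e-03,  1.21299092e+00]), 'contact_force': array([ 0.18483227, -0.64834761, -0.55165295]), 'moment': array([-0.01113348,  0.0244744 ,  0.01446994]), 'grip_width': 91.91592447469245}
side {'fx': 517.3020460716909, 'fy': 517.3020460716909, 'cx': 313.5101723247795, 'cy': 204.35854962803404, 'R': array([[ 0.87898938, -0.47683935, -0.00137784],
       [-0.30127432, -0.55311444, -0.77672273],
       [ 0.36960986,  0.68314614, -0.62984117]]), 't': array([-509.84679439,  235.23012228, 1426.66945397])}
top {'fx': 500.8062107558733, 'fy': 500.8062107558733, 'cx': 314.026530846708, 'cy': 198.9570988837871, 'R': array([[ 0.0098375 , -0.99989549,  0.01059429],
       [-0.98650409, -0.01143636, -0.16333673],
       [ 0.16344082, -0.00884448, -0.98651349]]), 't': array([   9.50928767,  596.90251404, 1549.3257302 ])}
wrist {'fx': 309.70691628693146, 'fy': 309.70691628693146, 'cx': 320.53093882883303, 'cy': 196.33298445520074, 'T_tool_cam': array([[ 9.99999770e-01, -6.71418455e-04, -9.06235944e-05,
        -1.35160023e+00],
       [ 6.73165897e-04,  9.69546608e-01,  2.44905944e-01,
        -6.59977887e+01],
       [-7.65705715e-05, -2.44905948e-01,  9.69546838e-01,
        -1.59032989e+02],
       [ 0.00000000e+00,  0.00000000e+00,  0.00000000e+00,
         1.00000000e+00]])}
```

View pics/side0.png

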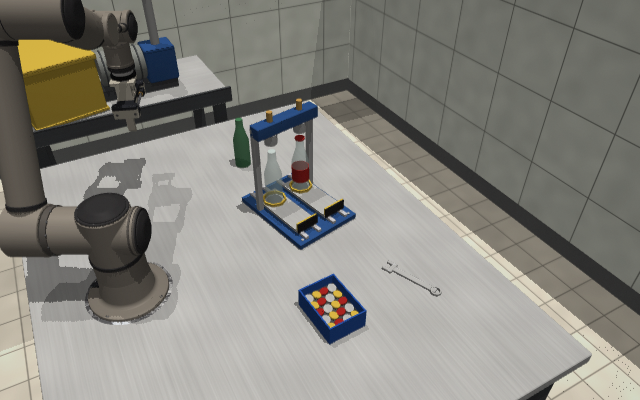

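View pics/top0.png

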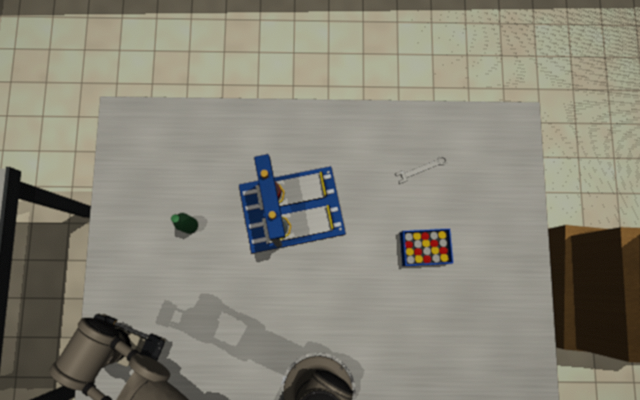

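View pics/wrist0.png

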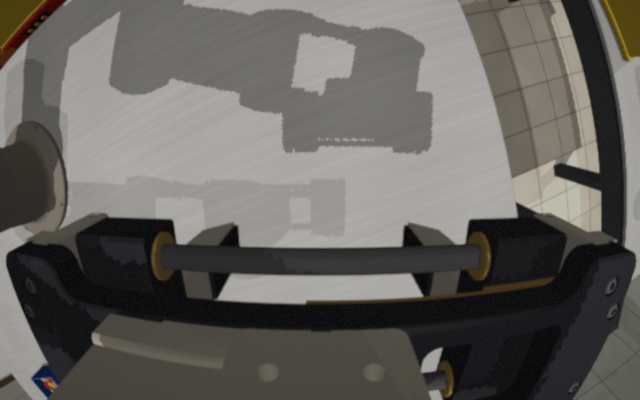

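The red label and cap are on the bottle at about (300,165) in the side view and (279,193) in the top view, which looks like the far lane. I'll zoom in to measure it.

Run:
```python
import cv2
a=cv2.imread("pics/top0.png")[145:265,230:360];cv2.imwrite("pics/topz.png",cv2.resize(a,None,fx=5,fy=5,interpolation=cv2.INTER_CUBIC)[:600])
a=cv2.imread("pics/side0.png")[95:250,230:370];cv2.imwrite("pics/sidez.png",cv2.resize(a,None,fx=3.8,fy=3.8,interpolation=cv2.INTER_CUBIC))
```

```text
(no output)
```

View pics/topz.png

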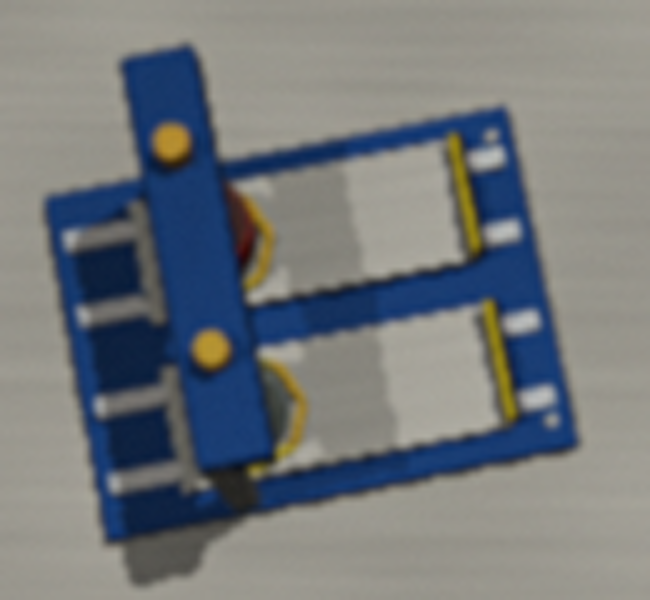

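View pics/sidez.png

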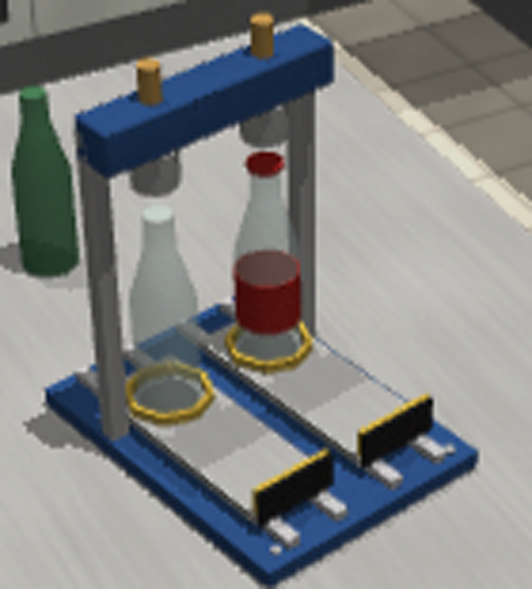

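Both views show the red-capped bottle on the far carrier. Next I'll fit the capper pose.

```bash
cat > h.py <<'E'
import numpy as np
from plant import bot
def proj(n,X):
    p=bot.camera_params(n);c=p['R']@np.asarray(X,float)+p['t']
    return np.array([p['fx']*c[0]/c[2]+p['cx'],p['fy']*c[1]/c[2]+p['cy']])
def back(n,uv,z):
    p=bot.camera_params(n);d=p['R'].T@np.array([(uv[0]-p['cx'])/p['fx'],(uv[1]-p['cy'])/p['fy'],1]);o=-p['R'].T@p['t']
    return o+d*(z-o[2])/d[2]
E
python3 - <<'E'
from h import *
from scipy.optimize import least_squares
T=lambda u,v:((u+.5)/5-.5+230,(v+.5)/5-.5+145)
S=lambda u,v:((u+.5)/3.8-.5+230,(v+.5)/3.8-.5+95)
obs=[("top",(115,-205,20),T(507,108)),("top",(-115,-205,20),T(577,443)),("top",(-115,105,20),T(108,540)),("top",(115,105,20),T(47,197)),
("top",(55,0,360),T(172,142)),("top",(-55,0,360),T(211,349)),
("top",(93,-162.5,65),T(453,134)),("top",(17,-162.5,65),T(477,251)),("top",(-17,-162.5,65),T(489,302)),("top",(-93,-162.5,65),T(511,419)),
("side",(-115,-205,20),S(268,572)),("side",(115,-205,20),S(476,455)),("side",(-115,105,20),S(47,393)),("side",(55,0,360),S(262,17)),("side",(-55,0,360),S(149,63)),
("side",(93,-162.5,65),S(432,399)),("side",(17,-162.5,65),S(360,435)),("side",(-17,-162.5,65),S(331,455)),("side",(-93,-162.5,65),S(255,491))]
def W(q,l):
    c,s=np.cos(q[2]),np.sin(q[2]);return np.array([q[0]+c*l[0]-s*l[1],q[1]+s*l[0]+c*l[1],l[2]])
f=lambda q:np.concatenate([proj(n,W(q,l))-p for n,l,p in obs])
for sub in (None,"top","side"):
    g=(lambda q:np.concatenate([proj(n,W(q,l))-p for n,l,p in obs if sub in(None,n)]))
    r=least_squares(g,[550,100,0.1],x_scale=[100,100,.1],loss='soft_l1');print(sub,r.x,np.abs(r.fun).max())
    if sub is None:print(r.fun.reshape(-1,2).round(1))
    q=r.x;print("farlip",W(q,(55,-160,65)),"nearlip",W(q,(-55,-160,65)),"farseat",W(q,(55,0,40)))
for c,u in (("top",(427,248)),("top",(183,224)),("top",(420,170))):print(back(c,u,30))
E
```

```text
None [5.58047688e+02 1.36165939e+02 2.07380292e-01] 1.844113607730037
[[ 0.5 -0.4]
 [ 0.9  1.1]
 [-0.3  0.6]
 [-0.5 -0.2]
 [ 0.4 -0.1]
 [ 0.4 -0. ]
 [ 0.3  0.3]
 [ 0.3 -0.1]
 [ 0.   0.1]
 [ 0.5  0.3]
 [ 0.1  0.2]
 [ 1.3 -1.4]
 [-0.7 -1.8]
 [ 0.4  0.1]
 [ 0.1 -0.1]
 [-0.8 -1.2]
 [ 0.1 -0.8]
 [-0.6 -1.5]
 [ 0.  -0.3]]
farlip [644.81276418  -9.08151024  65.        ] nearlip [537.16966136 -31.7301838   65.        ] farseat [611.869239   147.49027569  40.        ]
top [5.58312456e+02 1.36920989e+02 2.09068535e-01] 0.8601601872884999
farlip [645.32262125  -8.179773    65.        ] nearlip [537.71790825 -31.01014182  65.        ] farseat [612.11481205 148.33617318  40.        ]
side [5.56778012e+02 1.32937791e+02 2.04318478e-01] 1.4303408693601796
farlip [643.09796167 -12.57463538  65.        ] nearlip [535.38601749 -34.89362013  65.        ] farseat [610.63398386 144.09728343  40.        ]
[ 445.71479204 -345.77309504   30.        ]
[513.97787011 433.51272711  30.        ]
[ 699.87365289 -329.72824072   30.        ]
```

```bash
cat >> h.py <<'E'
from scipy.spatial.transform import Rotation as Ro
def go(target,yaw=0.2074):
    o=bot.get_obs();R=Ro.from_euler('xyz',o['tcp_rot']);G=Ro.from_euler('xyz',[np.pi,0,yaw])
    d=R.inv().apply(np.array(target)-o['tool_pos'])/200; r=(R.inv()*G).as_rotvec(degrees=True)/45
    print('t',o['time'],'pos',o['tool_pos'].round(1),'rpy',o['tcp_rot'].round(3),'F',o['contact_force'].round(1));print(target,'shift',d.round(3),'turn',r.round(3))
E
python3 -c "
from h import *
go([250,330,426])"
```

```text
t 0.15 pos [183.7 491.5 226.2] rpy [-3.141e+00  1.000e-03  1.213e+00] F [-0.   0.4  0.2]
[250, 330, 426] shift [-0.641  0.593 -0.998] turn [1.00e-03 1.00e-03 1.28e+00]
```

```bash
python3 -m inch '[[[-0.2,0.2,-0.6,0,0,0.3,1],[-0.64,0.59,-1,0,0,1,1],[-0.64,0.59,-1,0,0,1,1],[-0.64,0.59,-1,0,0,1,1],[-0.64,0.59,-1,0,0,1,1],[-0.64,0.59,-1,0,0,1,1],[-0.64,0.59,-1,0,0,1,1],[-0.64,0.59,-1,0,0,1,1],[-0.64,0.59,-1,0,0,1,1],[-0.64,0.59,-1,0,0,1,1]]]'
python3 -c "
from h import *
go([380,150,426]);go([400,140,400])"
```

```text
time: 1.4
tool_pos: [249.4, 330.8, 426.4]
tcp_rot: [3.141, 0.001, 0.428]
contact_force: [0.5, -0.0, -0.1]
grip_width: 0.6
t 1.4 pos [249.4 330.8 426.4] rpy [3.141e+00 1.000e-03 4.280e-01] F [ 0.5 -0.  -0.1]
[380, 150, 426] shift [0.219 1.094 0.002] turn [0.    0.001 0.281]
t 1.4 pos [249.4 330.8 426.4] rpy [3.141e+00 1.000e-03 4.280e-01] F [ 0.5 -0.  -0.1]
[400, 140, 400] shift [0.289 1.181 0.132] turn [0.    0.001 0.281]
```

```bash
python3 -m inch '[[[0.07,0.25,0,0,0,0.1,1],[0.15,0.5,0,0,0,0.28,1],[0.22,0.75,0,0,0,0.28,1],[0.3,1,0,0,0,0.28,1],[0.3,1,0,0,0,0.28,1],[0.3,1,0,0,0,0.28,1],[0.3,1,0,0,0,0.28,1],[0.3,1,0,0,0,0.28,1],[0.3,1,0,0,0,0.28,1],[0.3,1,0,0,0,0.28,1]]]'
python3 -c "
from h import *
go([480,0,350]);go([560,0,300]);"
```

```text
time: 2.65
tool_pos: [386.9, 173.7, 426.8]
tcp_rot: [-3.142, -0.0, 0.208]
contact_force: [0.8, -0.7, 0.5]
grip_width: 0.7
t 2.65 pos [386.9 173.7 426.8] rpy [-3.142 -0.     0.208] F [ 0.8 -0.7  0.5]
[480, 0, 350] shift [0.276 0.946 0.384] turn [-0.    -0.     0.001]
t 2.65 pos [386.9 173.7 426.8] rpy [-3.142 -0.     0.208] F [ 0.8 -0.7  0.5]
[560, 0, 300] shift [0.667 1.029 0.634] turn [-0.    -0.     0.001]
```

```bash
python3 -m inch '[[[0.1,0.25,0,0,0,0,1],[0.15,0.5,0,0,0,0,1],[0.25,0.75,0,0,0,0,1],[0.4,0.95,0.1,0,0,0,1],[0.6,0.95,0.3,0,0,0,1],[0.66,0.95,0.5,0,0,0,1],[0.66,0.95,0.6,0,0,0,1],[0.66,0.95,0.6,0,0,0,1],[0.66,0.95,0.6,0,0,0,1],[0.66,0.95,0.6,0,0,0,1]]]'
python3 -c "
from h import *
go([640.5,12.5,200]);go([640.5,12.5,150])"
```

```text
time: 3.9
tool_pos: [555.8, 14.7, 308.2]
tcp_rot: [3.141, -0.003, 0.208]
contact_force: [0.2, 0.4, -0.2]
grip_width: 0.4
t 3.9 pos [555.8  14.7 308.2] rpy [ 3.141e+00 -3.000e-03  2.080e-01] F [ 0.2  0.4 -0.2]
[640.5, 12.5, 200] shift [0.411 0.098 0.542] turn [ 0.001 -0.003  0.   ]
t 3.9 pos [555.8  14.7 308.2] rpy [ 3.141e+00 -3.000e-03  2.080e-01] F [ 0.2  0.4 -0.2]
[640.5, 12.5, 150] shift [0.41  0.098 0.792] turn [ 0.001 -0.003  0.   ]
```

```bash
python3 -m inch '[[[0.2,0.05,0.1,0,0,0,1],[0.41,0.1,0.3,0,0,0,1],[0.41,0.1,0.55,0,0,0,1],[0.41,0.1,0.75,0,0,0,1],[0.41,0.1,0.79,0,0,0,1],[0.41,0.1,0.79,0,0,0,1],[0.41,0.1,0.79,0,0,0,1],[0.41,0.1,0.79,0,0,0,1],[0.41,0.1,0.79,0,0,0,1],[0.41,0.1,0.79,0,0,0,1]]]'
python3 - <<'E'
from h import *
import cv2
go([640.5,12.5,50])
for n in ["side","top","wrist"]:
    cv2.imwrite(f"pics/{n}1.png",bot.capture(n)[:,:,::-1])
a=cv2.imread("pics/side1.png")[95:250,230:370];cv2.imwrite("pics/sidez1.png",cv2.resize(a,None,fx=3.8,fy=3.8,interpolation=cv2.INTER_CUBIC))
E
```

```text
time: 5.15
tool_pos: [639.9, 12.1, 149.1]
tcp_rot: [3.142, -0.001, 0.208]
contact_force: [-0.1, -0.5, -0.0]
grip_width: 0.0
t 5.15 pos [639.9  12.1 149.1] rpy [ 3.142e+00 -1.000e-03  2.080e-01] F [-0.1 -0.5 -0. ]
[640.5, 12.5, 50] shift [ 0.003 -0.002  0.495] turn [ 0.    -0.001  0.   ]
```

View pics/wrist1.png

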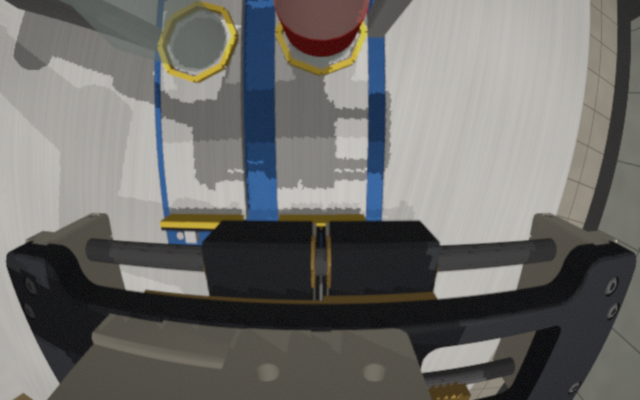

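View pics/sidez1.png

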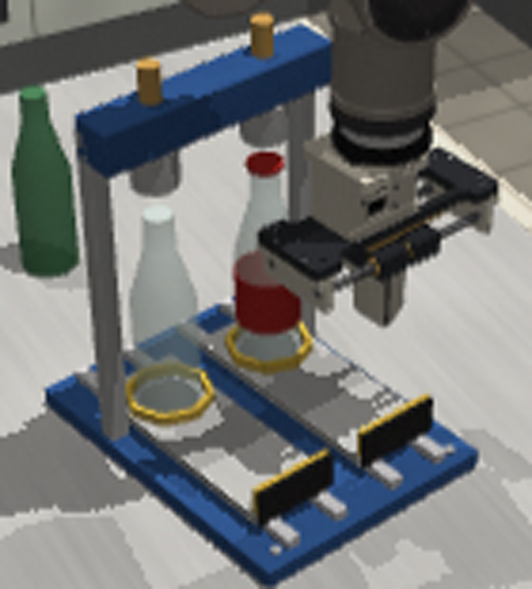

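View pics/top1.png

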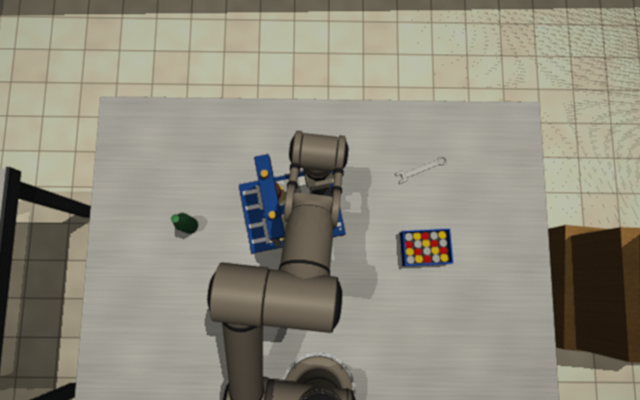

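The wrist view shows the far carrier centred on the fingers, with the far lip's yellow edge at about (280–365, 217) and the red-labelled bottle above it at (322,20). I'll compare these pixels with the fit.

```bash
cat >> h.py <<'E'
def wproj(X,o):
    p=bot.camera_params('wrist');T=p['T_tool_cam'];R=Ro.from_euler('xyz',o['tcp_rot']).as_matrix()
    c=T[:3,:3].T@(R.T@(np.array(X)-o['tool_pos'])-T[:3,3]);th=np.arctan2(np.hypot(c[0],c[1]),c[2]);ph=np.arctan2(c[1],c[0])
    return np.array([p['cx']+p['fx']*th*np.cos(ph),p['cy']+p['fx']*th*np.sin(ph)])
def W(l,q=(558.05,136.17,.2074)):
    c,s=np.cos(q[2]),np.sin(q[2]);return np.array([q[0]+c*l[0]-s*l[1],q[1]+s*l[0]+c*l[1],l[2]])
E
python3 - <<'E'
from h import *
import cv2
o=bot.get_obs()
for l in [(93,-160,65),(55,-160,65),(17,-160,65),(-17,-160,65),(-93,-160,65),(-93,-165,65),(-55,-36,50),(55,-36,50),(-93,-156,65),(-93,-164,65)]:print(l,wproj(W(l),o).round(1))
a=cv2.imread("pics/wrist1.png")[190:260,150:400];cv2.imwrite("pics/wz1.png",cv2.resize(a,None,fx=3.2,fy=3.2,interpolation=cv2.INTER_CUBIC))
E
```

```text
(93, -160, 65) [368.  225.3]
(55, -160, 65) [322.6 225.6]
(17, -160, 65) [277.2 225.4]
(-17, -160, 65) [238.  224.9]
(-93, -160, 65) [160.5 222.9]
(-93, -165, 65) [161.3 228.1]
(-55, -36, 50) [195.5  81.4]
(55, -36, 50) [322.6  74.8]
(-93, -156, 65) [159.9 218.8]
(-93, -164, 65) [161.1 227.1]
```

View pics/wz1.png

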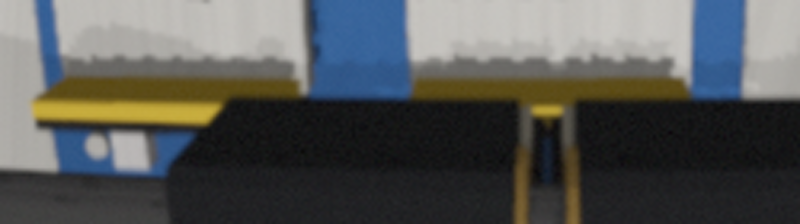

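The lip sits about 2–3 mm closer than the fit put it, which is still fine. I'll shift 4 mm toward the bottle and descend to z≈50.

```bash
python3 -m inch '[[[0,-0.02,0.1,0,0,0,1],[0,-0.02,0.2,0,0,0,1],[0,-0.02,0.3,0,0,0,1],[0,-0.02,0.35,0,0,0,1],[0,-0.02,0.4,0,0,0,1],[0,-0.02,0.44,0,0,0,1],[0,-0.02,0.47,0,0,0,1],[0,-0.02,0.495,0,0,0,1],[0,-0.02,0.495,0,0,0,1],[0,-0.02,0.495,0,0,0,1]]]'
python3 - <<'E'
from h import *
import cv2
for n in ["side","wrist"]:
    cv2.imwrite(f"pics/{n}2.png",bot.capture(n)[:,:,::-1])
a=cv2.imread("pics/side2.png")[95:250,230:370];cv2.imwrite("pics/sidez2.png",cv2.resize(a,None,fx=3.8,fy=3.8,interpolation=cv2.INTER_CUBIC))
E
```

```text
time: 6.55
tool_pos: [639.2, 16.0, 50.0]
tcp_rot: [3.142, -0.001, 0.208]
contact_force: [0.1, 0.9, -0.0]
grip_width: 0.6
```

View pics/wrist2.png

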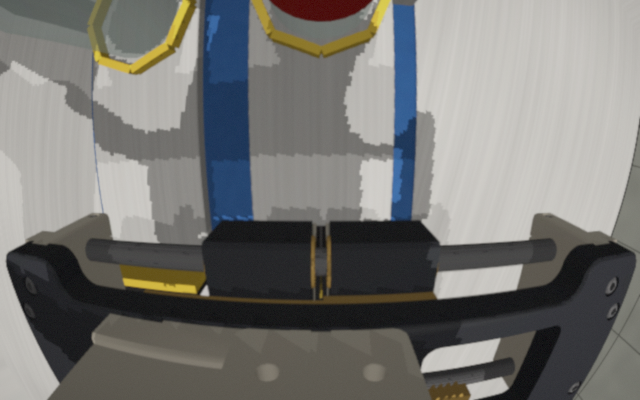

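View pics/sidez2.png

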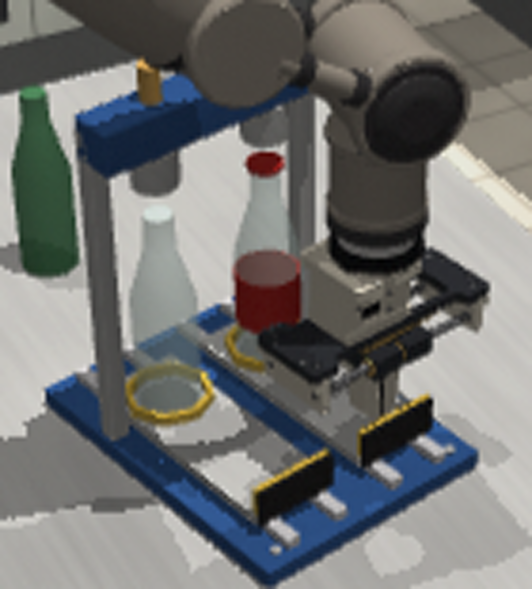

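The fingers are down behind the far lip, clear of both bottle and lip. I'll draw gently, starting at about 5 mm per row.

```bash
python3 -m inch '[[[0,0.025,0,0,0,0,1],[0,0.05,0,0,0,0,1],[0,0.07,0,0,0,0,1],[0,0.09,0,0,0,0,1],[0,0.115,0,0,0,0,1],[0,0.14,0,0,0,0,1],[0,0.165,0,0,0,0,1],[0,0.19,0,0,0,0,1],[0,0.215,0,0,0,0,1],[0,0.24,0,0,0,0,1]]]'
python3 - <<'E'
from h import *
import cv2
go([640,0,50])
for n in ["side"]:
    cv2.imwrite(f"pics/{n}3.png",bot.capture(n)[:,:,::-1])
a=cv2.imread("pics/side3.png")[95:250,230:370];cv2.imwrite("pics/sidez3.png",cv2.resize(a,None,fx=3.8,fy=3.8,interpolation=cv2.INTER_CUBIC))
E
```

```text
time: 7.9
tool_pos: [649.1, -31.3, 49.8]
tcp_rot: [-3.142, -0.0, 0.208]
contact_force: [1.3, 3.1, 0.9]
grip_width: 0.5
t 7.9 pos [649.1 -31.3  49.8] rpy [-3.142 -0.     0.208] F [1.3 3.1 0.9]
[640, 0, 50] shift [-0.012 -0.162 -0.001] turn [-0.    -0.001  0.   ]
```

View pics/sidez3.png

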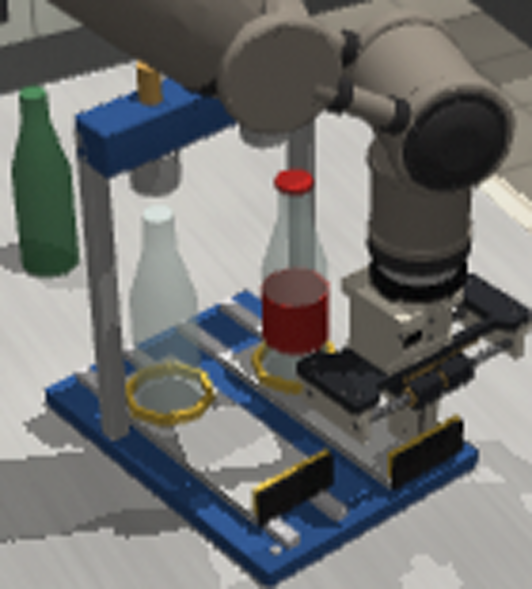

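The carrier follows with about 3 N of pull, and the bottle is riding upright. I'll continue.

```bash
python3 -m inch '[[[0,0.025,0,0,0,0,1],[0,0.05,0,0,0,0,1],[0,0.075,0,0,0,0,1],[0,0.1,0,0,0,0,1],[0,0.13,0,0,0,0,1],[0,0.16,0,0,0,0,1],[0,0.19,0,0,0,0,1],[0,0.22,0,0,0,0,1],[0,0.25,0,0,0,0,1],[0,0.275,0,0,0,0,1]]]'
python3 -c "
from h import *
go([640,0,50])"
```

```text
time: 9.2
tool_pos: [660.2, -85.2, 49.6]
tcp_rot: [-3.141, 0.0, 0.208]
contact_force: [1.6, 2.8, 0.2]
grip_width: 0.5
t 9.2 pos [660.2 -85.2  49.6] rpy [-3.141  0.     0.208] F [1.6 2.8 0.2]
[640, 0, 50] shift [-0.011 -0.438 -0.002] turn [-0.  0.  0.]
```

```bash
python3 -m inch '[[[0,0.015,0,0,0,0,1],[0,0.03,0,0,0,0,1],[0,0.04,0,0,0,0,1],[0,0.05,0,0,0,0,1],[0,0.06,0,0,0,0,1],[0,0.07,0,0,0,0,1],[0,0.075,0,0,0,0,1],[0,0.08,0,0,0,0,1],[0,0.085,0,0,0,0,1],[0,0.085,0,0,0,0,1]]]'
python3 -c "
from h import *
go([640,0,50])"
```

```text
time: 10.45
tool_pos: [663.7, -101.6, 49.7]
tcp_rot: [3.142, 0.0, 0.208]
contact_force: [-0.0, 1.7, -0.5]
grip_width: 0.0
t 10.45 pos [ 663.7 -101.6   49.7] rpy [3.142 0.    0.208] F [-0.   1.7 -0.5]
[640, 0, 50] shift [-0.011 -0.521 -0.002] turn [0. 0. 0.]
```

```bash
python3 -m inch '[[[0,0.005,0,0,0,0,1],[0,0.01,0,0,0,0,1],[0,0.015,0,0,0,0,1],[0,0.02,0,0,0,0,1],[0,0.025,0,0,0,0,1],[0,0.025,0,0,0,0,1],[0,0.03,0,0,0,0,1],[0,0.03,0,0,0,0,1],[0,0.03,0,0,0,0,1],[0,0.03,0,0,0,0,1]]]'
python3 - <<'E'
from h import *
import cv2
go([640,0,50])
for n in ["side","wrist"]:
    cv2.imwrite(f"pics/{n}4.png",bot.capture(n)[:,:,::-1])
a=cv2.imread("pics/side4.png")[95:250,230:370];cv2.imwrite("pics/sidez4.png",cv2.resize(a,None,fx=3.8,fy=3.8,interpolation=cv2.INTER_CUBIC))
E
```

```text
time: 11.7
tool_pos: [663.9, -102.8, 49.7]
tcp_rot: [-3.135, 0.002, 0.209]
contact_force: [-2.4, 17.0, 4.6]
grip_width: 0.4
t 11.7 pos [ 663.9 -102.8   49.7] rpy [-3.135e+00  2.000e-03  2.090e-01] F [-2.4 17.   4.6]
[640, 0, 50] shift [-0.01  -0.528  0.002] turn [-0.008  0.002  0.002]
```

View pics/sidez4.png

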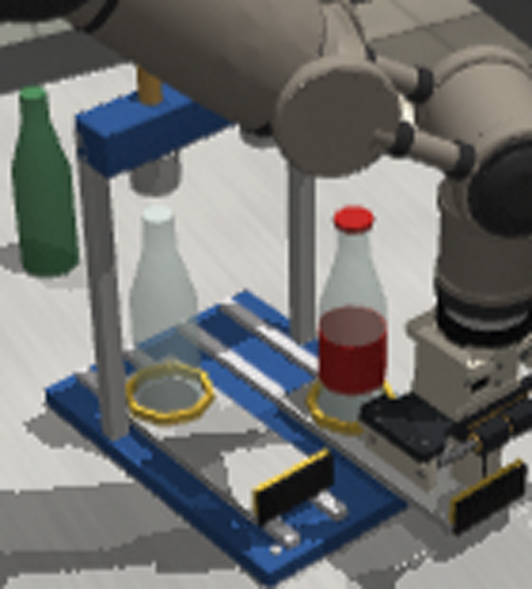

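View pics/wrist4.png

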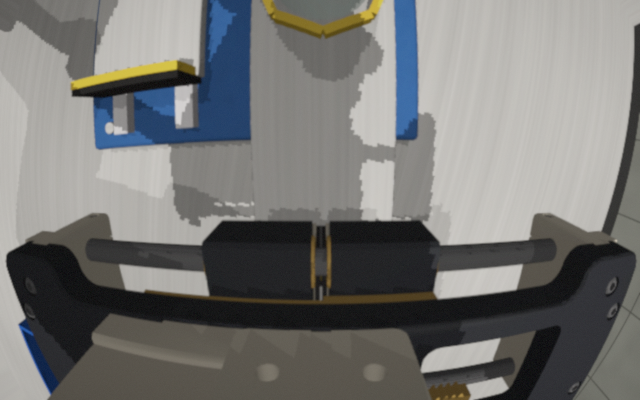

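Force rose to 17 N with no further motion, so the carrier is at its stop. I'll back off toward the bottle by about 12 mm net, then lift.

```bash
python3 -m inch '[[[0,-0.03,0,0,0,0,1],[0,-0.06,0,0,0,0,1],[0,-0.08,0,0,0,0,1],[0,-0.08,-0.1,0,0,0,1],[0,-0.08,-0.25,0,0,0,1],[0,-0.08,-0.4,0,0,0,1],[0,-0.08,-0.6,0,0,0,1],[0,-0.08,-0.8,0,0,0,1],[0,-0.08,-0.8,0,0,0,1],[0,-0.08,-0.8,0,0,0,1]]]'
python3 -m inch '[[[0,0.1,-0.1,0,0,0,1],[-0.1,0.3,-0.2,0,0,0,1],[-0.2,0.5,-0.2,0,0,0,1],[-0.3,0.7,-0.2,0,0,0,1],[-0.4,0.9,-0.2,0,0,0,1],[-0.5,0.9,-0.2,0,0,0,1],[-0.5,0.9,-0.2,0,0,0,1],[-0.5,0.9,-0.2,0,0,0,1],[-0.5,0.9,-0.2,0,0,0,1],[-0.5,0.9,-0.2,0,0,0,1]]]'
python3 - <<'E'
from h import *
import cv2
go([640,0,50])
for n in ["side","top"]:
    cv2.imwrite(f"pics/{n}5.png",bot.capture(n)[:,:,::-1])
a=cv2.imread("pics/side5.png")[95:250,230:370];cv2.imwrite("pics/sidez5.png",cv2.resize(a,None,fx=3.8,fy=3.8,interpolation=cv2.INTER_CUBIC))
a=cv2.imread("pics/top5.png")[145:265,230:390];cv2.imwrite("pics/topz5.png",cv2.resize(a,None,fx=5,fy=5,interpolation=cv2.INTER_CUBIC)[:600])
E
```

```text
time: 13.05
tool_pos: [661.2, -91.8, 209.0]
tcp_rot: [-3.141, 0.001, 0.207]
contact_force: [0.2, 0.3, -0.6]
grip_width: 0.1
time: 14.3
tool_pos: [601.4, -287.7, 249.5]
tcp_rot: [-3.141, 0.0, 0.209]
contact_force: [0.4, 0.2, 0.4]
grip_width: 0.5
t 14.3 pos [ 601.4 -287.7  249.5] rpy [-3.141  0.     0.209] F [0.4 0.2 0.4]
[640, 0, 50] shift [ 0.487 -1.367  0.998] turn [-0.     0.     0.002]
```

View pics/sidez5.png

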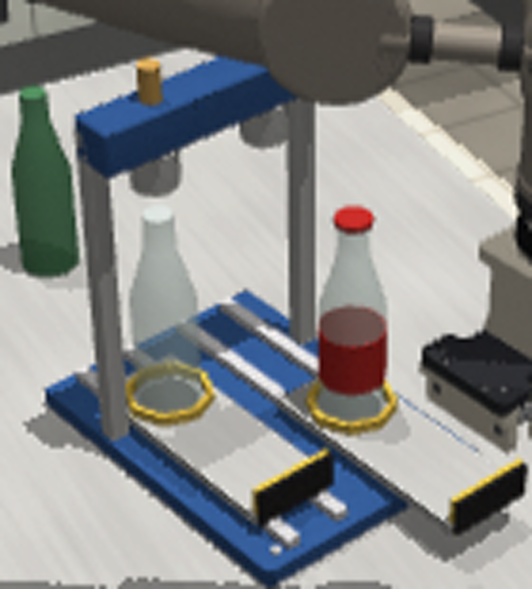

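View pics/topz5.png

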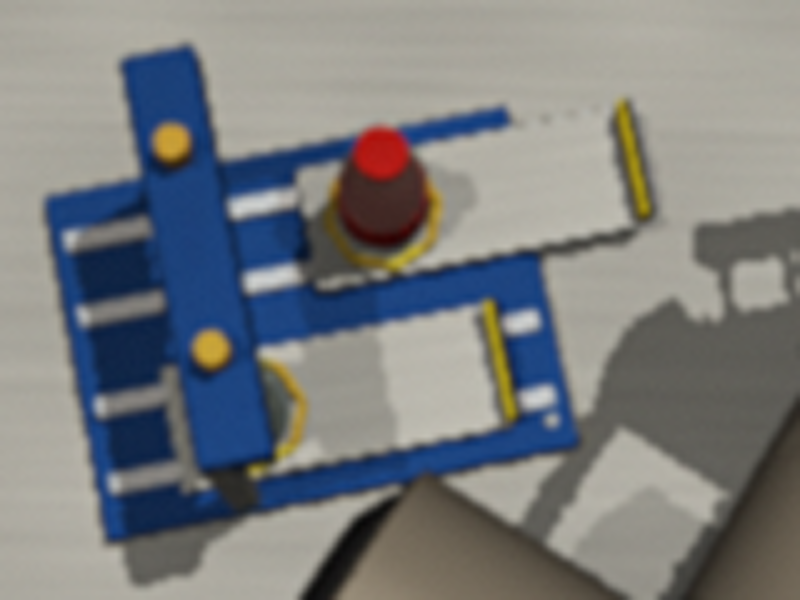

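View pics/side5.png

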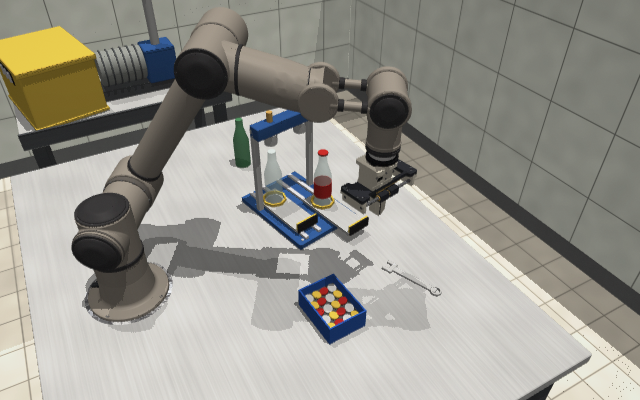

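The bottle stands in its collar, the far lip is out, and the near lip hasn't moved in the image. I'll measure the travel and then hand in.

Run:
```python
from h import *
T=lambda u,v:((u+.5)/5-.5+230,(v+.5)/5-.5+145)
for a,b in (((453,134),(623,100)),((477,251),(645,217))):
    print(np.linalg.norm(back('top',T(*a),65)-back('top',T(*b),65)))
print(bot.get_obs()['dq'].round(3)); bot.close_job()
```

```text
111.1110353328083
109.01219530744248
[-0.006 -0.003 -0.     0.001 -0.001  0.   ]
the job is handed in; nothing more can be done
```

The capped bottle's carrier, the far one, is drawn out to its stop with the bottle standing upright in its seat. I handed the job in at about 14.4 s of the 35 s allowed.

I lowered the shut fingers behind the inner face of the far lip and pulled along the rail with about 3 N. At the stop the force rose to 17 N and the carrier stopped moving. I then backed off the lip, lifted and moved clear.

**Last checks:**
- **Travel:** the top camera gives 111 mm and 109 mm at the two ends of the lip, against 110 mm nominal.
- **Bottles:** the capped bottle stands upright inside its collar, and the open bottle looks unchanged.
- **Other things:** the near lip is at the same pixels as at the start. The spare bottle, cap bin and wrench look unmoved by eye; I did not measure them.
- **Arm:** clear of everything, with contact force near zero.

One disagreement: before the descent, the wrist camera put the far lip about 2–3 mm closer to the bottle than the side and top camera fit. I allowed for it by going down 4 mm further back.

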